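Sweep the loose components into the collecting bay

ROBOT

A 7-joint arm with a two-finger parallel gripper is mounted at the origin on the work surface. World frame = base frame: x ahead of the robot, y to its left, z up, the work surface at z = 0. Lengths are in m, angles in rad, forces in N, time in s.
With the tool pointing down it reaches from about 0.425 to 0.925 m from the base axis. Payload 6.8 kg.
Tool frame: the origin (TCP) lies at the very end of the fingers, on their centre line; the grasp point (between the pads) lies 19 mm behind it; z points along the fingers, y is the line along which they close (so a half turn about z gives the same grasp; the last joint's range is limited). The gripper opens to 85 mm and grips with 20 to 120 N. Pads are 22 mm wide; open, the fingers measure 114 mm over their backs; the gripper's body (76 mm by 85 mm) begins 54 mm behind the grasp point. The pads swing forward as they close: fully open they stand 13 mm farther back than shut.
Start: joints at [1.182, 0.477, 0.022, 1.555, -0.011, 1.109, -0.083], TCP at [0.187, -0.649, 0.231] pointing down, gripper open.
Joint ranges: [-2.96, 2.96], [-0.34, 2.1], [-1.41, 1.46], [0.24, 2.44], [-1.37, 4.51], [0.17, 1.92], [-2.96, 2.96]. Speed limits (rad/s): [2.39, 2.39, 3.14, 3.14, 3.14, 3.14, 3.14].

INTERFACE

Orientations are given as a rotation vector (axis times angle).
In Python, from bench import r gives the robot as it stands.
- The arm moves only by the shell command python3 -m jog 'ROWS' [FORCE]. ROWS is JSON, a list of rows, each an object of numbers: "fingers": the finger opening in m, from 0 to 0.0854; "x", "y", "z": the shift along the tool's x, y, z in m; "rx", "ry", "rz": the turn, a rotation vector about the tool's x, y, z in degrees. In form: [{"fingers": .., "x": .., "y": .., "z": .., "rx": .., "ry": .., "rz": ..}, ...]. A call has 1 to 8 rows; each row shifts and turns the commanded pose from where the row before left it, along the tool's axes as they then stand; what a row does not reach is not made up. A row lasts 1/8 s, in which the tool goes at most 62.5 mm and 10.7 degrees, less where a joint would pass 70% of its speed; a pose out of reach is approached as far as the arm can. A call is refused whole if a number of a shift passes 0.0625 or a number of a turn 10.7, either way. A call with a gripper value outside its range is refused whole. The fingers move at their own pace and stop on an object; FORCE is the grip in N (left out, the last holds). Time passes only in rows, so rows that do not move let the fingers close. It gives the time, the measured TCP pose, the force, the opening and the grip force at its end, in the units of the state.
- r.get_obs(): the state, without advancing time (a new reading comes with each control period).
- r.grab_frame(name): name is "side" or "top"; returns (picture, depth): 480x640x3 uint8, red, green, blue; 480x640 float32, m along the optical axis (not along the pixel's ray), 0 where there is no reading.
- r.get_calibration(name): a dict with "mtx" (3x3 intrinsics, pixels), "extrinsics" (4x4, takes a point from camera to world coordinates). Camera axes: x right, y down, z forward; pixel columns grow to the right and rows downward; lengths in m; the calibration is good to about 2 mm. A picture is of the moment at which its call begins. get_calibration takes no time and is no camera call.
- r.hand_in(): hands the job in; it is judged then, once.
Trained networks look in the newest picture that a camera, given by its name, has taken for a name from the list of things; names that differ only in an ending like _2 or _b are one class to them, and where a whole thing is asked for, a point or a joint stands for the part that bears it (a point fixed in the world has none). Each returns a list of dicts, best first, with "score" (0 to 1); they miss things now and then, are a little off and sometimes report something else, mostly with a low value. They report only what shows in the picture. A call takes as long as a camera call. They do not tell look-alikes from the thing itself.
- r.search_frame(target, camera): "xyz" ([x, y, z] in m, in world coordinates, good to about 4 mm: the middle of the surface that is visible of it).
- r.landmark_of(target, camera): "xyz" ([x, y, z] in m, in world coordinates, good to about 4 mm: a listed point, or the origin of a listed thing).
The state is a dict: "clock": time; "joints": joint angles; "qvel": joint speeds; "tau": joint torques, N m; "tcp_pos": TCP position; "orientation": TCP orientation; "contact_force": force on the tool from outside, world axes, zero at the start; "moment": the same for the moment, N m; "grip_width": finger opening in m; "gripper_force": force on a finger pad.
Only numpy, scipy, OpenCV 4.12 (cv2) and the standard library are available. Lean on these libraries where they do the work, as an engineer would, in place of code of your own. Each camera call takes 0.05 s, during which the arm holds its last target. There are 200 camera calls.

TASK

Three small components of the same size lie loose on the inspection bench: a finned heat sink, a relay and a screw terminal block. With the fingertips, gently sweep all three along the bench top into the low three-walled collecting bay, so that each lies flat and well inside it, clear of its open side. Do not pinch, lift, tip or fling them, and leave everything else on the bench where it is.

Things in the scene. Friction and masses are not known exactly. Their poses are not given: they have to be found in the camera images.
- heatsink: Finned bare aluminium heat sink, 40 x 32 x 22 mm high, about 45 g, lies flat on the bench; origin at the centre of its underside, x along the 40 mm side, z up, turned any way.
- relay: Black plastic relay, a plain block with a grey patch on top, 40 x 32 x 22 mm high, about 45 g, lies flat on the bench; origin at the centre of its underside, x along the 40 mm side, z up, turned any way.
- terminal: Grey plastic screw terminal block with three screws on its stepped top, 40 x 32 x 22 mm high, about 45 g, lies flat on the bench; origin at the centre of its underside, x along the 40 mm side, z up, turned any way.
- bay: Fixed collecting bay: three aluminium walls 25 mm high, 6 mm thick, round a light grey floor level with the bench (no sill). Inside it is 210 mm wide (its x) by 90 mm deep (its y). Origin on the bench at the middle of the open side; y points into the bay, roughly to the robot's left; x runs along the open side. Inside: x -105 to 105 mm, y 0 to 90 mm.
- loupe: Bystander, loose: black inspection loupe standing upright, 38 mm across, 45 mm high, origin at its underside.
- transformer: Bystander, loose: dark steel transformer with a copper winding, 40 x 34 x 36 mm high, larger than the three components, origin at its underside.
- pencup: Bystander, loose: blue round cup 72 mm across and 60 mm high, its pens reach 125 mm, origin at its underside.
- jar: Bystander, loose: pale see-through jar with a red lid, 68 mm across, 95 mm high, origin at its underside.
- multimeter: Bystander, loose: teal multimeter lying on its back, 160 x 80 x 40 mm high, origin at its underside.
- mouse: Bystander, loose: black computer mouse, 100 x 58 x 33 mm high, origin at its underside.
There are look-alikes about, which are no part of the job. Leave any green or yellow look-alike of the terminal alone. What is shaped like the heatsink but purple is not meant.

How it is judged:
By the outcome, as a careful person would: the job done as asked, in the order asked, and still so for the second after the job is handed in, with the robot touching nothing.
It also fails if it takes over 64 s, if anything falls off the work surface, if the arm or the gripper's body presses on something with over 40 N, if the wrist force passes 120 N, or if a joint passes its speed limit or range.

## Working session

There is one attempt and no reset: what is moved stays moved. The work goes in short steps, Python scripts to look and compute and a shell command to move; the robot and the scene stay as the last step left them, time stands still between calls to the robot, and variables do not carry over. Pictures are saved under pics/ and viewed, at most 10 in all, crops included, and the job is handed in when it is done.

```bash
mkdir -p pics; cat > h.py <<'E'
from bench import r
import numpy as np, cv2
def cloud(n):
    im,d=r.grab_frame(n); c=r.get_calibration(n); K=c["mtx"];T=np.array(c["extrinsics"])
    v,u=np.mgrid[:480,:640]; K=np.array(K)
    p=np.stack([(u-K[0,2])/K[0,0]*d,(v-K[1,2])/K[1,1]*d,d],-1)@T[:3,:3].T+T[:3,3]
    p[d==0]=np.nan
    return im,d,p
E
python3 - <<'E'
from h import *
for n in("top","side"):
    im,d,p=cloud(n); cv2.imwrite(f"pics/{n}0.png",im[:,:,::-1])
    print(n,p[240,320],p[20,20],p[20,620],p[460,20],p[460,620])
    for t in "heatsink relay terminal bay loupe transformer pencup jar multimeter mouse".split():
        print(t,[(np.round(a["xyz"],3).tolist(),round(a["score"],2)) for a in r.landmark_of(t,n)][:4])
o=r.get_obs();print(o)
E
```

```text
top [ 0.55233151  0.00468301 -0.00107658] [ 1.57159458  1.2100718  -0.65921325] [ 1.5721803  -1.2427175  -0.69530567] [0.04448462 0.70099973 0.0029976 ] [ 0.03075377 -0.68349309  0.00137576]
heatsink [([0.716, -0.146, 0.004], 0.71), ([0.681, -0.038, 0.001], 0.66), ([0.558, 0.153, -0.0], 0.16)]
relay [([0.551, -0.146, 0.001], 0.64)]
terminal [([0.464, -0.072, 0.001], 0.81), ([0.39, -0.027, 0.001], 0.8), ([0.381, -0.114, 0.003], 0.76), ([0.769, 0.053, -0.002], 0.44)]
bay [([0.559, 0.153, -0.003], 0.94)]
loupe [([0.446, -0.23, 0.0], 0.62), ([0.462, 0.479, -0.001], 0.25)]
transformer [([0.664, -0.235, -0.0], 0.51)]
pencup [([0.768, 0.054, -0.003], 0.73), ([0.332, 0.196, 0.001], 0.67), ([0.682, -0.038, -0.001], 0.63)]
jar [([0.766, 0.052, -0.001], 0.6)]
multimeter [([0.464, 0.48, 0.003], 0.92)]
mouse [([0.544, -0.451, -0.002], 0.71)]
side [ 0.6110922  -0.02938556  0.00073113] [1.58690658 0.10600762 0.34425969] [ 0.6480834  -2.18274063  0.1364453 ] [0.55833318 0.68029241 0.00246876] [-0.08944861  0.10305451  0.00133192]
heatsink [([0.683, -0.036, 0.001], 0.65), ([0.718, -0.146, -0.002], 0.
[... 481 characters left out ...]

{'clock': 1.1, 'joints': array([ 1.18189042,  0.47700104,  0.02243685,  1.55537676, -0.01153172,
        1.10928826, -0.08311163]), 'qvel': array([-0.00120277,  0.00076197, -0.00028577,  0.00120596,  0.00178823,
       -0.00111115,  0.00179095]), 'tau': array([-2.12792006e-04, -5.96316218e+01,  1.60612442e+00, -2.81538105e+01,
        1.23805975e-02,  1.52856937e-03,  3.44623811e-05]), 'tcp_pos': array([ 0.18706673, -0.64859508,  0.23131775]), 'orientation': array([3.11064762e+00, 4.39510867e-01, 5.77816304e-05]), 'contact_force': array([-0.26271611, -0.51305891, -0.48577304]), 'moment': array([-0.03719024, -0.00872952,  0.00415358]), 'gripper_force': 0.0, 'grip_width': 0.08535428890027559}
```

View pics/top0.png

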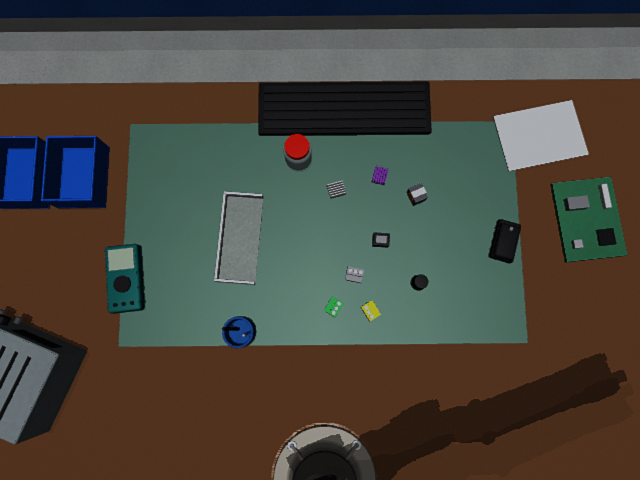

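View pics/side0.png

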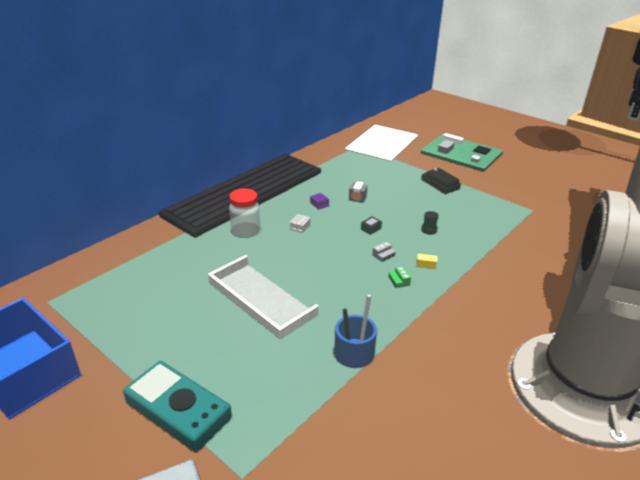

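The top view shows the bay at about (238,238), open to the right. The three parts are the heatsink (336,189), relay (381,240) and terminal (355,274). The purple (380,175), green (333,307) and yellow (371,310) look-alikes sit nearby. The side view confirms the jar (244,213) and pen cup (355,340) stand on either side of the bay.

```bash
cat >> h.py <<'E'
def rect(p,c,rad=.034,z0=.008,z1=.03):
    m=(np.hypot(p[...,0]-c[0],p[...,1]-c[1])<rad)&(p[...,2]>z0)&(p[...,2]<z1)
    q=p[m][:,:2].astype(np.float32)*1000
    if len(q)<8: return None
    (cx,cy),(w,h),a=cv2.minAreaRect(q)
    if w<h: w,h,a=h,w,a+90
    return np.round([cx,cy,w,h,(a+90)%180-90]).tolist()
E
python3 - <<'E'
from h import *
im,d,p=cloud("top")
for n,c in dict(heatsink=(.682,-.037),relay=(.552,-.146),terminal=(.464,-.074),green=(.39,-.028),yellow=(.381,-.115),transf=(.665,-.235)).items(): print(n,rect(p,c))
m=(p[...,2]>.018)&(p[...,2]<.03)&(np.abs(p[...,0]-.56)<.14)&(p[...,1]>.12)&(p[...,1]<.29)
q=p[m][:,:2].astype(np.float32)*1000
print("bay",cv2.boxPoints(cv2.minAreaRect(q)).round())
print(r.get_obs()["tcp_pos"])
E
```

```text
heatsink [678.0, -36.0, 41.0, 34.0, -78.0]
relay [556.0, -144.0, 45.0, 40.0, -7.0]
terminal [465.0, -76.0, 41.0, 32.0, 78.0]
green [387.0, -25.0, 42.0, 32.0, -32.0]
yellow [379.0, -114.0, 40.0, 32.0, 31.0]
transf [651.0, -228.0, 49.0, 23.0, 60.0]
bay [[444. 166.]
 [665. 147.]
 [673. 242.]
 [452. 262.]]
[ 0.18708648 -0.64857871  0.23130529]
```

```bash
python3 -m jog '[{"fingers":0.015,"rz":10},{"rz":10},{"rz":10},{"rz":10},{"rz":10},{"rz":10},{"rz":10},{"rz":4}]'
```

```text
validation failed for argument at $[0]...
```

```bash
python3 -m jog '[{"fingers":0.015,"x":0,"y":0,"z":0,"rx":0,"ry":0,"rz":10}]'; python3 -m jog '[{"fingers":0.015,"rz":10}]';python3 -m jog '[{"fingers":0.015,"x":0,"y":0,"z":0,"rx":0,"ry":0,"rz":10}]' 20
```

```text
clock: 1.27
tcp_pos: [0.1869, -0.6486, 0.2313]
orientation: [-3.137, -0.161, -0.0]
contact_force: [0.3, -1.0, 1.3]
grip_width: 0.0695
gripper_force: 0.0
clock: 1.4
tcp_pos: [0.187, -0.6486, 0.2313]
orientation: [3.139, -0.116, 0.0]
contact_force: [0.3, -0.0, 0.4]
grip_width: 0.0515
gripper_force: 0.0validation failed for argument at $[0]...
```

```bash
python3 -m jog '[{"fingers":0.015,"x":0,"y":0,"z":0,"rx":0,"ry":0,"rz":-10.5},{"fingers":0.015,"x":0,"y":0,"z":0,"rx":0,"ry":0,"rz":-10.5},{"fingers":0.015,"x":0,"y":0,"z":0,"rx":0,"ry":0,"rz":-10.5},{"fingers":0.015,"x":0,"y":0,"z":0,"rx":0,"ry":0,"rz":-10.5},{"fingers":0.015,"x":0,"y":0,"z":0,"rx":0,"ry":0,"rz":-10.5},{"fingers":0.015,"x":0,"y":0,"z":0,"rx":0,"ry":0,"rz":-10.5},{"fingers":0.015,"x":0,"y":0,"z":0,"rx":0,"ry":0,"rz":-10.5},{"fingers":0.015,"x":0,"y":0,"z":0,"rx":0,"ry":0,"rz":-10.5}]'; python3 -m jog '[{"fingers":0.015,"x":0,"y":0,"z":0,"rx":0,"ry":0,"rz":-10.2},{"fingers":0.015,"x":0.044,"y":0.037,"z":0,"rx":0,"ry":0,"rz":0},{"fingers":0.015,"x":0.044,"y":0.037,"z":0,"rx":0,"ry":0,"rz":0},{"fingers":0.015,"x":0.044,"y":0.037,"z":0,"rx":0,"ry":0,"rz":0},{"fingers":0.015,"x":0.044,"y":0.037,"z":0,"rx":0,"ry":0,"rz":0},{"fingers":0.015,"x":0.044,"y":0.037,"z":0,"rx":0,"ry":0,"rz":0},{"fingers":0.015,"x":0,"y":0,"z":0,"rx":0,"ry":0,"rz":0},{"fingers":0.015,"x":0,"y":0,"z":0,"rx":0,"ry":0,"rz":0}]'
```

```text
clock: 2.4
tcp_pos: [0.187, -0.6486, 0.2313]
orientation: [2.399, 2.028, -0.0]
contact_force: [0.5, -0.1, -1.2]
grip_width: 0.0149
gripper_force: 0.0
clock: 3.4
tcp_pos: [0.3706, -0.4282, 0.2314]
orientation: [2.216, 2.227, -0.001]
contact_force: [-0.6, 0.3, -0.2]
grip_width: 0.0151
gripper_force: 0.0
```

```bash
python3 -m jog '[{"fingers":0.015,"x":0.044,"y":0.037,"z":0,"rx":0,"ry":0,"rz":0},{"fingers":0.015,"x":0.044,"y":0.037,"z":0,"rx":0,"ry":0,"rz":0},{"fingers":0.015,"x":0.044,"y":0.037,"z":0,"rx":0,"ry":0,"rz":0},{"fingers":0.015,"x":0.044,"y":0.037,"z":0,"rx":0,"ry":0,"rz":0},{"fingers":0.015,"x":0.044,"y":0.037,"z":0,"rx":0,"ry":0,"rz":0},{"fingers":0.015,"x":0,"y":0,"z":0.05,"rx":0,"ry":0,"rz":0},{"fingers":0.015,"x":0,"y":0,"z":0.05,"rx":0,"ry":0,"rz":0},{"fingers":0.015,"x":0,"y":0,"z":0,"rx":0,"ry":0,"rz":0}]'; python3 - <<'E'
from h import *
im,d,p=cloud("top"); print(rect(p,(.555,-.145))); cv2.imwrite("pics/t1.png",cv2.resize(im[130:330,180:450,::-1],None,fx=2.9,fy=2.9))
E
```

```text
clock: 4.4
tcp_pos: [0.5513, -0.2082, 0.1276]
orientation: [-2.214, -2.219, 0.007]
contact_force: [-1.1, -0.1, 1.2]
grip_width: 0.0153
gripper_force: 0.0
[550.0, -143.0, 41.0, 32.0, 85.0]
```

View pics/t1.png

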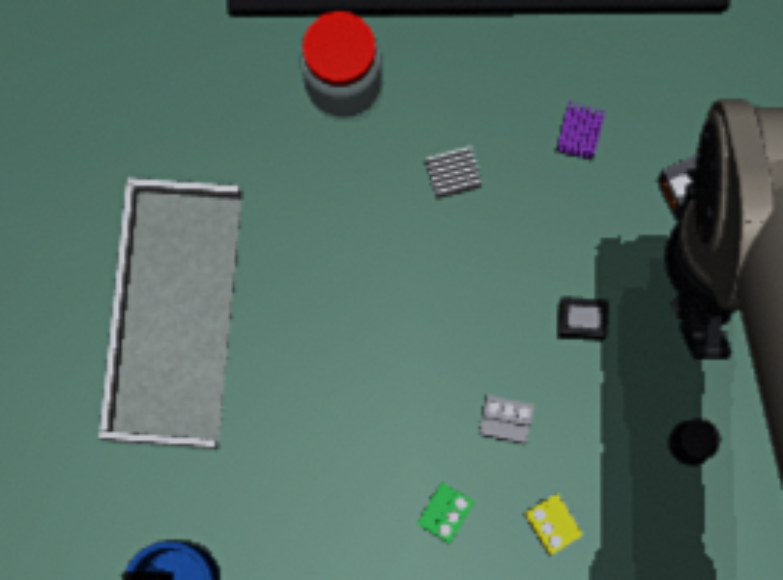

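The relay lies at (582,319), long side along the push direction, with the gripper just behind it. The arm is lined up, so I'll lower and sweep.

```bash
python3 -m jog '[{"fingers":0.015,"x":0,"y":-0.007,"z":0.05,"rx":0,"ry":0,"rz":5},{"fingers":0.015,"x":0,"y":0,"z":0.05,"rx":0,"ry":0,"rz":0},{"fingers":0.015,"x":0,"y":0,"z":0.012,"rx":0,"ry":0,"rz":0},{"fingers":0.015,"x":0,"y":0,"z":0.007,"rx":0,"ry":0,"rz":0},{"fingers":0.015,"x":0.016,"y":0,"z":0,"rx":0,"ry":0,"rz":0},{"fingers":0.015,"x":0.010,"y":0,"z":0,"rx":0,"ry":0,"rz":0},{"fingers":0.015,"x":0.006,"y":0,"z":0,"rx":0,"ry":0,"rz":0},{"fingers":0.015,"x":0.006,"y":0,"z":0,"rx":0,"ry":0,"rz":0}]'; python3 -m jog '[{"fingers":0.015,"x":0.01,"y":0,"z":0,"rx":0,"ry":0,"rz":0},{"fingers":0.015,"x":0.014,"y":-0.0008,"z":0,"rx":0,"ry":0,"rz":0},{"fingers":0.015,"x":0.014,"y":-0.0008,"z":0,"rx":0,"ry":0,"rz":0},{"fingers":0.015,"x":0.014,"y":-0.0008,"z":0,"rx":0,"ry":0,"rz":0},{"fingers":0.015,"x":0.014,"y":-0.0008,"z":0,"rx":0,"ry":0,"rz":0},{"fingers":0.015,"x":0.014,"y":-0.0008,"z":0,"rx":0,"ry":0,"rz":0},{"fingers":0.015,"x":0.014,"y":-0.0008,"z":0,"rx":0,"ry":0,"rz":0},{"fingers":0.015,"x":0.01,"y":-0.0008,"z":0,"rx":0,"ry":0,"rz":0}]'; python3 - <<'E'
from h import *
t=r.get_obs()["tcp_pos"]
im,d,p=cloud("top"); print(rect(p,t[:2]+[.003,.032]))
E
```

```text
clock: 5.45
tcp_pos: [0.5514, -0.1687, 0.0129]
orientation: [2.31, 2.128, 0.0]
contact_force: [-0.3, -1.4, 0.7]
grip_width: 0.0146
gripper_force: 0.3
clock: 6.45
tcp_pos: [0.5539, -0.0635, 0.0123]
orientation: [-2.31, -2.129, -0.0]
contact_force: [-0.0, -0.4, -0.5]
grip_width: 0.0152
gripper_force: 0.1
[552.0, -31.0, 38.0, 32.0, 85.0]
```

```bash
python3 -m jog '[{"fingers":0.015,"x":0.01,"y":0,"z":0.003,"rx":0,"ry":0,"rz":0},{"fingers":0.015,"x":0.015,"y":-0.0007,"z":0,"rx":0,"ry":0,"rz":0},{"fingers":0.015,"x":0.015,"y":-0.0007,"z":0,"rx":0,"ry":0,"rz":0},{"fingers":0.015,"x":0.015,"y":-0.0007,"z":0,"rx":0,"ry":0,"rz":0},{"fingers":0.015,"x":0.015,"y":-0.0007,"z":0,"rx":0,"ry":0,"rz":0},{"fingers":0.015,"x":0.015,"y":-0.0007,"z":0,"rx":0,"ry":0,"rz":0},{"fingers":0.015,"x":0.015,"y":-0.0007,"z":0,"rx":0,"ry":0,"rz":0},{"fingers":0.015,"x":0.01,"y":-0.0007,"z":0,"rx":0,"ry":0,"rz":0}]'; python3 - <<'E'
from h import *
t=r.get_obs()["tcp_pos"]
im,d,p=cloud("top"); print(rect(p,t[:2]+[.003,.032]))
E
```

```text
clock: 7.5
tcp_pos: [0.5581, 0.0465, 0.0093]
orientation: [-2.31, -2.129, -0.0]
contact_force: [0.5, -1.0, 1.5]
grip_width: 0.015
gripper_force: 0.3
[544.0, 88.0, 31.0, 13.0, 56.0]
```

```bash
python3 -m jog '[{"fingers":0.015,"x":0.01,"y":0,"z":0,"rx":0,"ry":0,"rz":0},{"fingers":0.015,"x":0.015,"y":-0.0007,"z":0,"rx":0,"ry":0,"rz":0},{"fingers":0.015,"x":0.015,"y":-0.0007,"z":0,"rx":0,"ry":0,"rz":0},{"fingers":0.015,"x":0.015,"y":-0.0007,"z":0,"rx":0,"ry":0,"rz":0},{"fingers":0.015,"x":0.015,"y":-0.0007,"z":0,"rx":0,"ry":0,"rz":0},{"fingers":0.015,"x":0.015,"y":-0.0007,"z":0,"rx":0,"ry":0,"rz":0},{"fingers":0.015,"x":0.012,"y":-0.0007,"z":0,"rx":0,"ry":0,"rz":0},{"fingers":0.015,"x":0.01,"y":0,"z":0,"rx":0,"ry":0,"rz":0}]';python3 -m jog '[{"fingers":0.015,"x":0.01,"y":0,"z":0,"rx":0,"ry":0,"rz":0},{"fingers":0.015,"x":0.006,"y":0,"z":0,"rx":0,"ry":0,"rz":0},{"fingers":0.015,"x":0.003,"y":0,"z":0,"rx":0,"ry":0,"rz":0},{"fingers":0.015,"x":0,"y":0,"z":0,"rx":0,"ry":0,"rz":0},{"fingers":0.015,"x":-0.02,"y":0,"z":0,"rx":0,"ry":0,"rz":0},{"fingers":0.015,"x":-0.03,"y":0,"z":0,"rx":0,"ry":0,"rz":0},{"fingers":0.015,"x":-0.01,"y":0,"z":-0.055,"rx":0,"ry":0,"rz":0},{"fingers":0.015,"x":-0.03,"y":0,"z":-0.05,"rx":0,"ry":0,"rz":0}]'; python3 - <<'E'
from h import *
im,d,p=cloud("top"); print(rect(p,(.560,.205)));im2,d,p2=cloud("side"); print(rect(p2,(.560,.205))); cv2.imwrite("pics/s2.png",im2[130:430,80:500,::-1])
print(rect(p,(.678,-.036)),rect(p,(.465,-.076)),rect(p2,(.678,-.036)))
E
```

```text
clock: 8.55
tcp_pos: [0.5627, 0.153, 0.0093]
orientation: [2.311, 2.128, -0.0]
contact_force: [0.2, -0.3, 1.4]
grip_width: 0.0146
gripper_force: 0.3
clock: 9.55
tcp_pos: [0.5563, 0.0802, 0.1153]
orientation: [-2.31, -2.128, 0.001]
contact_force: [0.5, -0.5, -0.4]
grip_width: 0.0149
gripper_force: 0.0
[555.0, 203.0, 48.0, 40.0, -5.0]
[563.0, 203.0, 43.0, 35.0, 84.0]
[678.0, -36.0, 40.0, 34.0, -74.0] [470.0, -90.0, 17.0, 16.0, -12.0] [677.0, -29.0, 36.0, 30.0, 11.0]
```

View pics/s2.png

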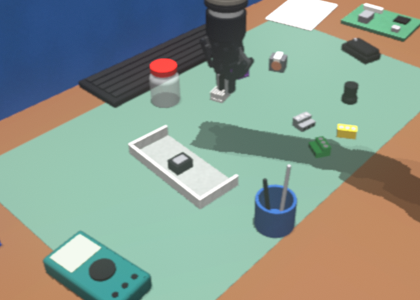

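The relay lies flat in the middle of the bay at about (180,162). Next is the heatsink.

```bash
python3 -m jog '[{"fingers":0.015,"x":0,"y":0,"z":0,"rx":0,"ry":0,"rz":-9},{"fingers":0.015,"x":0,"y":0,"z":0,"rx":0,"ry":0,"rz":-9},{"fingers":0.015,"x":-0.048,"y":0.023,"z":0,"rx":0,"ry":0,"rz":0},{"fingers":0.015,"x":-0.048,"y":0.023,"z":0,"rx":0,"ry":0,"rz":0},{"fingers":0.015,"x":-0.048,"y":0.023,"z":0,"rx":0,"ry":0,"rz":0},{"fingers":0.015,"x":-0.048,"y":0.023,"z":0,"rx":0,"ry":0,"rz":0},{"fingers":0.015,"x":0,"y":0,"z":0.05,"rx":0,"ry":0,"rz":0},{"fingers":0.015,"x":0,"y":0,"z":0,"rx":0,"ry":0,"rz":0}]'; python3 - <<'E'
from h import *
im,d,p=cloud("top"); print(rect(p,(.678,-.036)),rect(p,(.560,.205))); print(rect(p,(.465,-.076)))
E
```

```text
clock: 10.65
tcp_pos: [0.6861, -0.0863, 0.0596]
orientation: [-1.947, -2.456, 0.01]
contact_force: [-1.0, -0.4, -0.3]
grip_width: 0.0151
gripper_force: 0.0
[678.0, -36.0, 40.0, 34.0, -75.0] [564.0, 201.0, 44.0, 35.0, 85.0]
[465.0, -77.0, 40.0, 33.0, 78.0]
```

```bash
python3 -m jog '[{"fingers":0.015,"x":0,"y":0.0035,"z":0.04,"rx":0,"ry":0,"rz":0},{"fingers":0.015,"x":0,"y":0,"z":0.011,"rx":0,"ry":0,"rz":0},{"fingers":0.015,"x":0.01,"y":0,"z":0,"rx":0,"ry":0,"rz":0},{"fingers":0.015,"x":0.006,"y":0,"z":0,"rx":0,"ry":0,"rz":0},{"fingers":0.015,"x":0.006,"y":0,"z":0,"rx":0,"ry":0,"rz":0},{"fingers":0.015,"x":0.01,"y":0,"z":0,"rx":0,"ry":0,"rz":0},{"fingers":0.015,"x":0.014,"y":0,"z":0,"rx":0,"ry":0,"rz":0},{"fingers":0.015,"x":0.014,"y":0,"z":0,"rx":0,"ry":0,"rz":0}]'; python3 -m jog '[{"fingers":0.015,"x":0.015,"y":0.0003,"z":0,"rx":0,"ry":0,"rz":0},{"fingers":0.015,"x":0.015,"y":0.0003,"z":0,"rx":0,"ry":0,"rz":0},{"fingers":0.015,"x":0.014,"y":0.0003,"z":0,"rx":0,"ry":0,"rz":0},{"fingers":0.015,"x":0.014,"y":0.0003,"z":0,"rx":0,"ry":0,"rz":0},{"fingers":0.015,"x":0.008,"y":0,"z":0,"rx":0,"ry":0,"rz":0}]'; python3 - <<'E'
from h import *
t=r.get_obs()["tcp_pos"]; e=t[:2]+[-.007,.030]
im,d,p=cloud("top"); print(rect(p,e));im,d,p2=cloud("side"); print(rect(p2,e))
E
```

```text
clock: 11.7
tcp_pos: [0.6799, -0.0237, 0.0134]
orientation: [-1.949, -2.464, -0.0]
contact_force: [0.2, -0.5, -0.3]
grip_width: 0.0152
gripper_force: 0.4
clock: 12.32
tcp_pos: [0.6658, 0.041, 0.0133]
orientation: [-1.948, -2.464, -0.0]
contact_force: [0.2, -0.2, 0.4]
grip_width: 0.0153
gripper_force: 0.4
[649.0, 74.0, 47.0, 38.0, 53.0]
[658.0, 67.0, 58.0, 41.0, -75.0]
```

```bash
python3 -m jog '[{"fingers":0.015,"x":0.01,"y":0,"z":0.003,"rx":0,"ry":0,"rz":0},{"fingers":0.015,"x":0.014,"y":0,"z":0,"rx":0,"ry":0,"rz":0},{"fingers":0.015,"x":0.015,"y":0,"z":0,"rx":0,"ry":0,"rz":0},{"fingers":0.015,"x":0.015,"y":0,"z":0,"rx":0,"ry":0,"rz":0},{"fingers":0.015,"x":0.015,"y":0,"z":0,"rx":0,"ry":0,"rz":0},{"fingers":0.015,"x":0.015,"y":0,"z":0,"rx":0,"ry":0,"rz":0},{"fingers":0.015,"x":0.015,"y":0,"z":0,"rx":0,"ry":0,"rz":0},{"fingers":0.015,"x":0.012,"y":0,"z":0,"rx":0,"ry":0,"rz":0}]';python3 -m jog '[{"fingers":0.015,"x":0.01,"y":0,"z":0,"rx":0,"ry":0,"rz":0},{"fingers":0.015,"x":0.006,"y":0,"z":0,"rx":0,"ry":0,"rz":0},{"fingers":0.015,"x":0.003,"y":0,"z":0,"rx":0,"ry":0,"rz":0},{"fingers":0.015,"x":0,"y":0,"z":0,"rx":0,"ry":0,"rz":0},{"fingers":0.015,"x":-0.02,"y":0,"z":0,"rx":0,"ry":0,"rz":0},{"fingers":0.015,"x":-0.02,"y":0,"z":-0.04,"rx":0,"ry":0,"rz":0},{"fingers":0.015,"x":0,"y":0,"z":-0.06,"rx":0,"ry":0,"rz":0},{"fingers":0.015,"x":0,"y":-0.05,"z":0,"rx":0,"ry":0,"rz":0}]'; python3 - <<'E'
from h import *
im,d,p=cloud("top"); print(rect(p,(.628,.197),.028),rect(p,(.562,.203),.028));im,d,p2=cloud("side"); print(rect(p2,(.628,.197),.028),rect(p,(.465,-.076)))
E
```

```text
clock: 13.42
tcp_pos: [0.6431, 0.137, 0.0102]
orientation: [1.952, 2.449, -0.016]
contact_force: [6.7, -32.5, 5.0]
grip_width: 0.0148
gripper_force: 15.8
clock: 14.42
tcp_pos: [0.6026, 0.1182, 0.116]
orientation: [1.947, 2.457, 0.018]
contact_force: [-0.4, 1.1, -1.0]
grip_width: 0.0149
gripper_force: 0.0
None [563.0, 203.0, 41.0, 33.0, 87.0]
[630.0, 180.0, 35.0, 20.0, 7.0] None
```

```bash
python3 - <<'E'
from h import *
im,d,p=cloud("side"); cv2.imwrite("pics/s3.png",cv2.resize(im[150:350,180:420,::-1],None,fx=2.8,fy=2.8))
E
```

```text
(no output)
```

View pics/s3.png

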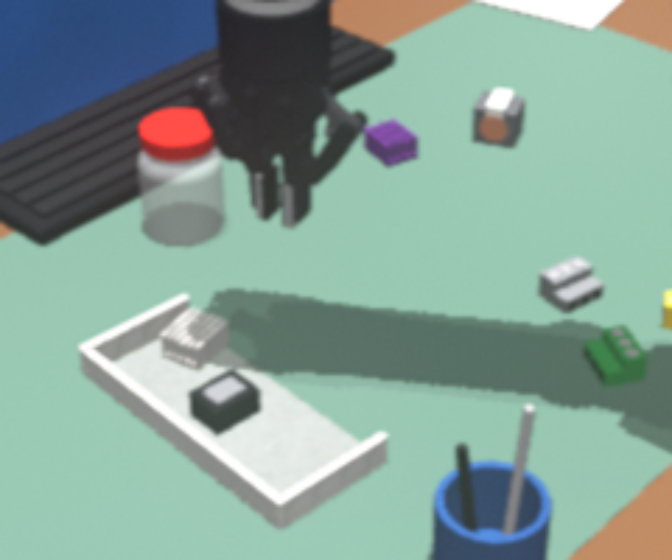

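```bash
python3 -m jog '[{"fingers":0.015,"x":0,"y":0,"z":0,"rx":0,"ry":0,"rz":8.4},{"fingers":0.015,"x":0,"y":0,"z":0,"rx":0,"ry":0,"rz":8.3},{"fingers":0.015,"x":0,"y":0,"z":0,"rx":0,"ry":0,"rz":8.3},{"fingers":0.015,"x":-0.055,"y":-0.019,"z":0,"rx":0,"ry":0,"rz":0},{"fingers":0.015,"x":-0.055,"y":-0.019,"z":0,"rx":0,"ry":0,"rz":0},{"fingers":0.015,"x":-0.055,"y":-0.019,"z":0,"rx":0,"ry":0,"rz":0},{"fingers":0.015,"x":-0.055,"y":-0.019,"z":0,"rx":0,"ry":0,"rz":0},{"fingers":0.015,"x":-0.053,"y":-0.019,"z":0,"rx":0,"ry":0,"rz":0}]'; python3 -m jog '[{"fingers":0.015,"x":0,"y":0,"z":0.05,"rx":0,"ry":0,"rz":0},{"fingers":0.015,"x":0,"y":0,"z":0,"rx":0,"ry":0,"rz":0}]'; python3 - <<'E'
from h import *
im,d,p=cloud("top"); print(rect(p,(.628,.187),.028,.01,.024),rect(p,(.562,.203),.028)); print(rect(p,(.465,-.076)))
cv2.imwrite("pics/t4.png",cv2.resize(im[130:330,200:400,::-1],None,fx=3,fy=3))
E
```

```text
clock: 15.58
tcp_pos: [0.4484, -0.1339, 0.1104]
orientation: [2.436, 1.983, 0.001]
contact_force: [0.8, -0.5, 0.2]
grip_width: 0.0148
gripper_force: 0.0
clock: 15.82
tcp_pos: [0.4465, -0.1322, 0.0581]
orientation: [-2.433, -1.979, 0.005]
contact_force: [0.1, 0.2, 0.7]
grip_width: 0.015
gripper_force: 0.0
[630.0, 174.0, 34.0, 28.0, 12.0] [563.0, 202.0, 40.0, 33.0, 85.0]
[465.0, -77.0, 40.0, 33.0, 78.0]
```

View pics/t4.png

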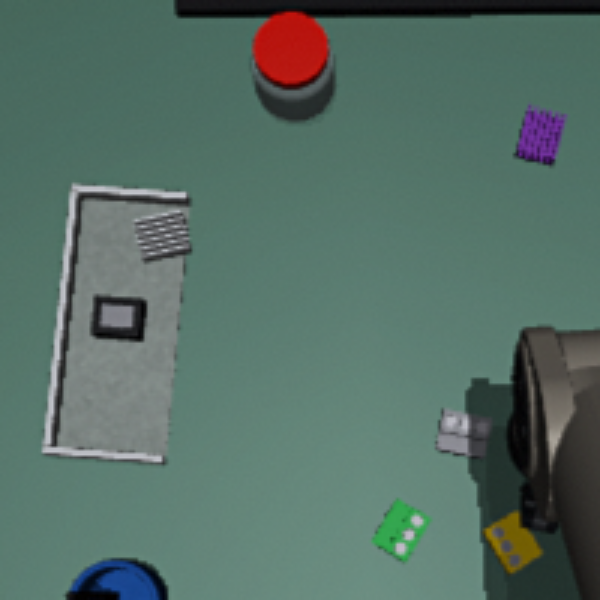

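The top view shows the relay well inside at (118,316). The heatsink at (162,236) sits level with the open side, because a finger caught the wall end, so I'll push it deeper afterwards with the fingers shut. First I'll sweep the terminal.

```bash
python3 -m jog '[{"fingers":0.015,"x":0,"y":0.0068,"z":0.035,"rx":0,"ry":0,"rz":0},{"fingers":0.015,"x":0,"y":0,"z":0.015,"rx":0,"ry":0,"rz":0},{"fingers":0.015,"x":0.014,"y":0,"z":0,"rx":0,"ry":0,"rz":0},{"fingers":0.015,"x":0.008,"y":0,"z":0,"rx":0,"ry":0,"rz":0},{"fingers":0.015,"x":0.006,"y":0,"z":0.002,"rx":0,"ry":0,"rz":0},{"fingers":0.015,"x":0.006,"y":0,"z":0,"rx":0,"ry":0,"rz":0},{"fingers":0.015,"x":0.01,"y":-0.0005,"z":0,"rx":0,"ry":0,"rz":0},{"fingers":0.015,"x":0.014,"y":-0.0007,"z":0,"rx":0,"ry":0,"rz":0}]'; python3 -m jog '[{"fingers":0.015,"x":0.015,"y":-0.0007,"z":0,"rx":0,"ry":0,"rz":0},{"fingers":0.015,"x":0.015,"y":-0.0007,"z":0,"rx":0,"ry":0,"rz":0},{"fingers":0.015,"x":0.015,"y":-0.0007,"z":0,"rx":0,"ry":0,"rz":0},{"fingers":0.015,"x":0.015,"y":-0.0007,"z":0,"rx":0,"ry":0,"rz":0},{"fingers":0.015,"x":0.015,"y":-0.0007,"z":0,"rx":0,"ry":0,"rz":0},{"fingers":0.015,"x":0.015,"y":-0.0007,"z":0,"rx":0,"ry":0,"rz":0},{"fingers":0.015,"x":0.015,"y":-0.0007,"z":0,"rx":0,"ry":0,"rz":0},{"fingers":0.015,"x":0.01,"y":-0.0007,"z":0,"rx":0,"ry":0,"rz":0}]'; python3 - <<'E'
from h import *
t=r.get_obs()["tcp_pos"]; e=t[:2]+[.006,.030]
im,d,p=cloud("top"); print(rect(p,e));im,d,p2=cloud("side"); print(rect(p2,e))
E
```

```text
clock: 16.88
tcp_pos: [0.4657, -0.0764, 0.0084]
orientation: [2.437, 1.982, -0.0]
contact_force: [0.3, -0.1, 1.3]
grip_width: 0.015
gripper_force: 0.4
clock: 17.88
tcp_pos: [0.4837, 0.0382, 0.0083]
orientation: [-2.436, -1.984, -0.0]
contact_force: [-0.5, -0.0, 1.1]
grip_width: 0.0152
gripper_force: 0.4
None
[487.0, 65.0, 55.0, 44.0, 81.0]
```

```bash
python3 -m jog '[{"fingers":0.015,"x":0.01,"y":-0.0006,"z":0,"rx":0,"ry":0,"rz":0},{"fingers":0.015,"x":0.015,"y":-0.0009,"z":0,"rx":0,"ry":0,"rz":0},{"fingers":0.015,"x":0.015,"y":-0.0009,"z":0,"rx":0,"ry":0,"rz":0},{"fingers":0.015,"x":0.015,"y":-0.0009,"z":0,"rx":0,"ry":0,"rz":0},{"fingers":0.015,"x":0.015,"y":-0.0009,"z":0,"rx":0,"ry":0,"rz":0},{"fingers":0.015,"x":0.015,"y":-0.0009,"z":0,"rx":0,"ry":0,"rz":0},{"fingers":0.015,"x":0.015,"y":-0.0009,"z":0,"rx":0,"ry":0,"rz":0},{"fingers":0.015,"x":0.012,"y":-0.0009,"z":0,"rx":0,"ry":0,"rz":0}]';python3 -m jog '[{"fingers":0.015,"x":0.012,"y":-0.0009,"z":0,"rx":0,"ry":0,"rz":0},{"fingers":0.015,"x":0.01,"y":0,"z":0,"rx":0,"ry":0,"rz":0},{"fingers":0.015,"x":0.006,"y":0,"z":0,"rx":0,"ry":0,"rz":0},{"fingers":0.015,"x":0,"y":0,"z":0,"rx":0,"ry":0,"rz":0},{"fingers":0.015,"x":-0.02,"y":0,"z":0,"rx":0,"ry":0,"rz":0},{"fingers":0.015,"x":-0.03,"y":0,"z":0,"rx":0,"ry":0,"rz":0},{"fingers":0.0,"x":-0.01,"y":0,"z":-0.05,"rx":0,"ry":0,"rz":0},{"fingers":0.0,"x":-0.04,"y":0,"z":-0.03,"rx":0,"ry":0,"rz":0}]'; python3 - <<'E'
from h import *
im,d,p=cloud("top"); print(rect(p,(.511,.209),.028,.01,.024),rect(p,(.562,.203),.028),rect(p,(.631,.168),.028,.01,.024))
E
```

```text
clock: 18.98
tcp_pos: [0.4996, 0.1492, 0.0083]
orientation: [-2.436, -1.984, -0.0]
contact_force: [-0.8, -1.5, 1.3]
grip_width: 0.0146
gripper_force: 0.4
clock: 19.98
tcp_pos: [0.4843, 0.077, 0.0899]
orientation: [2.435, 1.984, 0.003]
contact_force: [-0.5, -0.3, 0.8]
grip_width: 0.0003
gripper_force: 0.0
[509.0, 208.0, 40.0, 32.0, 78.0] [567.0, 208.0, 41.0, 31.0, -4.0] [631.0, 168.0, 40.0, 33.0, -78.0]
```

```bash
python3 -m jog '[{"fingers":0,"x":0,"y":0,"z":0,"rx":0,"ry":0,"rz":-8},{"fingers":0,"x":0,"y":0,"z":0,"rx":0,"ry":0,"rz":-8},{"fingers":0,"x":0,"y":0,"z":0,"rx":0,"ry":0,"rz":-8},{"fingers":0,"x":0.0025,"y":0.053,"z":0,"rx":0,"ry":0,"rz":0},{"fingers":0,"x":0.0025,"y":0.053,"z":0,"rx":0,"ry":0,"rz":0},{"fingers":0,"x":0.0025,"y":0.053,"z":0,"rx":0,"ry":0,"rz":0},{"fingers":0,"x":0,"y":0,"z":0.03,"rx":0,"ry":0,"rz":0},{"fingers":0,"x":0,"y":0,"z":0,"rx":0,"ry":0,"rz":0}]'; python3 - <<'E'
from h import *
im,d,p=cloud("top"); print(rect(p,(.511,.209),.028,.01,.024),rect(p,(.562,.203),.028),rect(p,(.631,.168),.028,.01,.024))
E
```

```text
clock: 21.02
tcp_pos: [0.6352, 0.1161, 0.0554]
orientation: [-1.971, -2.442, 0.009]
contact_force: [-0.8, 0.1, 0.0]
grip_width: 0.0001
gripper_force: 0.0
[509.0, 208.0, 41.0, 33.0, 80.0] [560.0, 203.0, 40.0, 38.0, 84.0] [630.0, 174.0, 33.0, 28.0, 15.0]
```

```bash
python3 -m jog '[{"fingers":0,"x":0,"y":0.004,"z":0.035,"rx":0,"ry":0,"rz":0},{"fingers":0,"x":0,"y":0,"z":0.011,"rx":0,"ry":0,"rz":0},{"fingers":0,"x":0.012,"y":0,"z":0,"rx":0,"ry":0,"rz":0},{"fingers":0,"x":0.006,"y":0,"z":0,"rx":0,"ry":0,"rz":0},{"fingers":0,"x":0.006,"y":0,"z":0,"rx":0,"ry":0,"rz":0},{"fingers":0,"x":0.008,"y":0,"z":0,"rx":0,"ry":0,"rz":0},{"fingers":0,"x":0.008,"y":0,"z":0,"rx":0,"ry":0,"rz":0},{"fingers":0,"x":0.006,"y":0,"z":0,"rx":0,"ry":0,"rz":0}]';python3 -m jog '[{"fingers":0,"x":0.006,"y":0,"z":0,"rx":0,"ry":0,"rz":0},{"fingers":0,"x":0.003,"y":0,"z":0,"rx":0,"ry":0,"rz":0},{"fingers":0,"x":0,"y":0,"z":0,"rx":0,"ry":0,"rz":0},{"fingers":0,"x":-0.02,"y":0,"z":0,"rx":0,"ry":0,"rz":0},{"fingers":0,"x":-0.03,"y":0,"z":0,"rx":0,"ry":0,"rz":0},{"fingers":0,"x":0,"y":0,"z":-0.06,"rx":0,"ry":0,"rz":0},{"fingers":0,"x":-0.05,"y":-0.02,"z":-0.03,"rx":0,"ry":0,"rz":0},{"fingers":0,"x":-0.06,"y":-0.01,"z":0,"rx":0,"ry":0,"rz":0}]'
python3 -m jog '[{"fingers":0,"x":-0.06,"y":0,"z":0,"rx":0,"ry":0,"rz":0},{"fingers":0,"x":-0.06,"y":0,"z":-0.01,"rx":0,"ry":0,"rz":0},{"fingers":0,"x":0,"y":0,"z":0,"rx":0,"ry":0,"rz":0}]'
python3 - <<'E'
from h import *
im,d,p=cloud("top")
for c in((.511,.209),(.562,.203),(.626,.200)):
    q=rect(p,c,.028,.01,.024); print(q)
cv2.imwrite("pics/t5.png",cv2.resize(im[120:350,180:450,::-1],None,fx=2.6,fy=2.6))
E
```

```text
clock: 22.08
tcp_pos: [0.6317, 0.1654, 0.0124]
orientation: [-1.97, -2.447, -0.0]
contact_force: [0.2, -1.2, 1.0]
grip_width: 0.0
gripper_force: 0.4
clock: 23.08
tcp_pos: [0.6362, 0.009, 0.1056]
orientation: [1.967, 2.444, 0.006]
contact_force: [1.1, -0.8, -0.6]
grip_width: 0.0001
gripper_force: 0.0
clock: 23.45
tcp_pos: [0.6603, -0.1175, 0.1127]
orientation: [1.983, 2.431, -0.005]
contact_force: [-0.2, 0.5, 0.8]
grip_width: 0.0003
gripper_force: 0.0
[509.0, 208.0, 41.0, 33.0, 79.0]
[563.0, 203.0, 41.0, 33.0, 86.0]
[623.0, 205.0, 40.0, 32.0, -78.0]
```

View pics/t5.png

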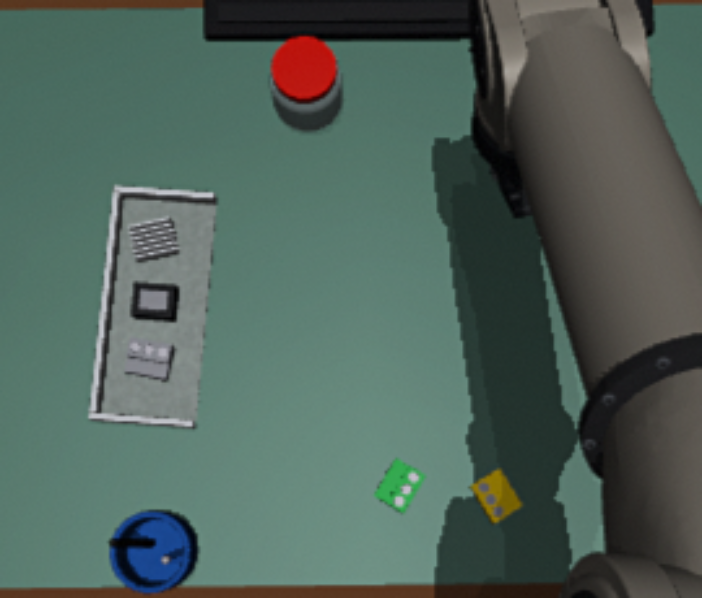

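The heatsink (154,238), relay (155,301) and terminal (149,360) all lie flat and well inside the bay. The jar, pen cup and the green and yellow look-alikes are where they were, and the arm is clear.

```bash
python3 -c "
from bench import r
print(r.hand_in())"
```

```text
the job is handed in; nothing more can be done
None
```

The heatsink, relay and terminal were swept into the collecting bay and lie flat and well inside it; a finger once knocked the bay's wall end (about 32 N), and the job was handed in at about 23.5 s.

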